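Clamp the ceramic plate flush with the spacer from the slotted rack

ROBOT

A 6-joint arm with a two-finger parallel gripper is mounted at the origin on the work surface. World frame = base frame: x ahead of the robot, y to its left, z up, the work surface at z = 0. Lengths are in mm, angles in rad, forces in N, time in s.
With the tool pointing down it reaches from about 425 to 925 mm from the base axis. Payload 12.5 kg.
Tool frame: the origin (TCP) lies on the mounting face of the last link; the fingertips stand 173 mm ahead of it and the grasp point (between the pads) lies 155 mm ahead of it (env.finger_overhang is the distance from the TCP to the fingertips, in mm); z points along the fingers, x is the direction in which the jaws open and shut, and the axes are right-handed (so a half turn about z gives the same grasp; the last joint's range is limited). The gripper opens to 85 mm and grips with 20 to 120 N. Pads are 22 mm wide; open, the fingers measure 114 mm over their backs; the gripper's body (76 mm by 85 mm) begins 54 mm behind the grasp point. The pads swing forward as they close: fully open they stand 13 mm farther back than shut.
Start: joints at [1.218, 0.491, 1.559, -0, 1.092, -0.106], TCP at [152.665, 606.068, 404.727] pointing down, gripper open.
Joint ranges: [-3.1, 3.1], [-0.84, 2.19], [0.05, 2.79], [-1.13, 4.28], [0.06, 2.93], [-2.69, 2.69]. Speed limits (rad/s): [2.22, 2.22, 2.79, 3.14, 3.14, 3.14].

INTERFACE

Orientations are given as a unit quaternion [w, x, y, z].
In Python, from cell import env gives the robot as it stands. The module is installed in compiled form; this text tells all that it offers.
- The arm moves only by the shell command python3 -m pendant 'ROWS'. ROWS is JSON, a list of rows, each a list of 3 entries, a list of its own where there are three numbers: the closure in counts, from 0 (fully open) to 255 (shut), then the shift along the tool's x, y, z scaled (see below), then the turn, a rotation vector about the tool's x, y, z scaled (see below). A call has exactly 10 rows; each row is the pose to reach, as a shift and turn from the pose commanded when the call began, along the tool's axes at that moment; what a row does not reach only later rows make up. The controller multiplies each number of a shift by 0.2 m and each number of a turn by 60 degrees. A row lasts 1/10 s, in which the tool goes at most 50 mm and 8.59 degrees, less where a joint would pass 70% of its speed; a pose out of reach is approached as far as the arm can. A call with a number of a shift or a turn outside -1 to 1 is refused whole. A call with a gripper value outside its range is refused whole. The fingers move at their own pace and stop on an object; the grip force is fixed at half the most. Time passes only in rows, so rows that repeat a pose let the fingers close, or fill a call up. It gives the time, the measured TCP pose, the force and the opening at its end, in the units of the state.
- env.observe(): the state, without advancing time (a new reading comes with each control period).
- env.capture(name): name is "scene" or "top" or "wrist"; returns a dict with "pixels" (480x640x3 uint8, red, green, blue), "fx", "fy", "cx", "cy" (pixels), "dist" ([k1, k2, p1, p2, k3] as OpenCV has them; the pictures are not rectified), "extrinsics" (4x4, takes a point from camera to world coordinates). Camera axes: x right, y down, z forward; pixel columns grow to the right and rows downward; lengths in mm; the calibration is good to about 2 mm. A picture is of the moment at which its call begins. There is no depth.
- env.hand_in(): hands the job in, once; it reports no verdict.
Trained networks look in a picture, given as the dict that the camera call returned (one of the last four; its "shot" number tells which), for a name from the list of things; names that differ only in an ending like _2 or _b are one class to them, and where a whole thing is asked for, a point or a joint stands for the part that bears it (a point fixed in the world has none). Each returns a list of dicts, best first, with "confidence" (0 to 1); they miss things now and then, are a little off and sometimes report something else, mostly with a low value. They report only what shows in the picture. A call takes as long as a camera call.
- env.silhouettes(picture, name): "mask" (480x640 bool, what is visible of it) and "bbox" ([left, top, right, bottom] in pixels, round what is visible of it).
The state is a dict: "t": time; "joints": joint angles; "joint_velocities": joint speeds; "joint_efforts": joint torques, N m; "position": TCP position; "ee_rot": TCP orientation; "contact_force": force on the tool from outside, world axes, zero at the start; "torque": the same for the moment, N m; "width": finger opening in mm.
Only numpy, scipy, OpenCV 4.12 (cv2) and the standard library are available. Lean on these libraries where they do the work, as an engineer would, in place of code of your own. Each camera call takes 0.05 s, during which the arm holds its last target. There are 200 camera calls.

TASK

Slide the tall grey spacer plate straight up out of the slotted rack by its top edge, then slide it upright, tapered foot first and roughly centred along the gap, down between the aluminium bar and the white ceramic plate of the one clamp stand where that gap is wide enough, so that it pushes the plate back flush with its rubber seal. Finish while still gripping the spacer and pressing it fully down onto the sprung foot strip - do not let go, because the strip lifts it again. Do not force the spacer into the stand with the narrow gap, and leave the two short spacers and everything else on the bench where they are.

Things in the scene. Friction and masses are not known exactly. Their poses are not given: they have to be found in the camera images.
- spacer_center (a point): Centre of the tall spacer: grey plastic plate, 60 mm (x) x 14 mm thick (y) x 120 mm tall (z), about 0.14 kg, standing in one of the rack's slots, perhaps leaning a few degrees. The lowest 16 mm taper evenly on both faces from 14 mm to a 6 mm thick foot. In the rack its foot is 6 mm above the table and 80 mm of it stand above the ribs. Same either way round.
- rack: Fixed blue slotted rack, 84 mm (x) x 108 mm (y), ribs 46 mm high; origin centre of its underside. Three slots run along its x axis, at y = -34, 0 and +34 mm, each 16 mm wide, 64 mm long, floor 6 mm above the table. The spacers stand in them with their thickness along the rack's y; which slot holds which varies.
- short_a_center (a point): Centre of a short spacer in the rack: grey plate 60 x 14 x 75 mm, its top 81 mm above the table. Leave it.
- short_b_center (a point): Centre of the other short spacer in the rack: grey plate 40 x 14 x 75 mm, its top 81 mm above the table. Leave it.
- gap_wide (a point): Stand with the wide gap (thin ceramic plate): middle of the gap on the mid-plane of a home spacer, 80 mm above the table, level with the stand's top. x runs along the gap (94 mm), y from the fixed aluminium bar to the ceramic plate, z up. Bar face at y = -7.1 mm; plate's front face at y = +2.1 mm at first (gap 9.2 mm, its middle at y = -2.5 mm), +7.1 mm when flush (gap 14.2 mm).
- stand_wide: The fixed wide-gap stand itself, 104 x 78 mm; origin on the table straight below point gap_wide, same axes. Top edges of bar (81 mm high) and plate (78 mm high) are bevelled by 3 mm over the top 8 mm. Foot strip's top is 24 mm above the table, 18 mm when fully down: a spacer fully home has its foot at 18 mm, its centre at 78 mm and its top at 138 mm.
- tile_wide (a joint): How far the white ceramic plate (80 x 8 x 48 mm) of the wide stand has been pushed back towards its seal: 0 m at the start (sprung off), 0.005 m against the seal; spring 1 N at 0 to 3 N at flush. A home 14 mm spacer brings it to about 0.0045 to 0.005 m.
- foot_wide (a joint): How far the black sprung foot strip (74 x 12 mm) at the bottom of the wide gap is pressed down: 0 m up, 0.006 m on its stop; 2.4 N to start, about 10 N fully down (add a few N of sliding friction at the plate).
- gap_narrow (a point): On the other fixed clamp stand, alike but with a thick (17 mm) ceramic plate, so that its gap is only 3.5 mm (at most 5.5 mm): the corresponding point, 80 mm above the table, same axes. The spacer does not fit there; do not push it in.
- jar: Small amber jar, 32 mm across, 50 mm tall, standing between the work pieces; loose, origin at its underside's centre. Leave it.
- vial: Small clear capped bottle, 28 mm across, 55 mm tall, standing between the work pieces; loose, origin at its underside's centre. Leave it.
- remote: White remote control lying flat, 150 x 50 x 16 mm; loose, origin at its underside's centre. Leave it.
- hygrometer: White upright display unit, 30 x 100 x 117 mm; loose, origin at its underside's centre. Leave it.
- tubes_a: Blue rack of capped tubes, 100 x 160 mm, 105 mm tall, loose, beyond the work pieces; loose, origin at its underside's centre. Leave it.
- beaker: Glass beaker, 70 mm across, 85 mm tall; loose, origin at its underside's centre. Leave it.
- spatula: Slim steel laboratory spatula lying flat, 160 mm long, 10 to 14 mm wide; loose. Leave it.
- timer: Grey timer, 60 x 60 x 22 mm; loose, origin at its underside's centre. Leave it.
- stand_narrow: The fixed narrow-gap stand itself, 104 x 78 mm, about 80 mm high; origin on the table straight below point gap_narrow, same axes.

How it is judged:
By the outcome, as a careful person would: the job done as asked, in the order asked, and still so for the second after the job is handed in, while the arm keeps its last pose, push and grip.
It also fails if it takes over 42 s, if anything falls off the work surface, if the arm or the gripper's body presses on something with over 40 N, if the wrist force passes 120 N, or if a joint passes its speed limit or range.

## Working session

There is one attempt and no reset: what is moved stays moved. The work goes in short steps, Python scripts to look and compute and a shell command to move; the robot and the scene stay as the last step left them, time stands still between calls to the robot, and variables do not carry over. Pictures are saved under pics/ and viewed, about 8 in all and at most 12, crops included, and the job is handed in when it is done.

```bash
mkdir -p pics
python3 - <<'E'
from cell import env
import cv2,numpy as np,pickle
s=env.observe();print({k:np.round(v,3) for k,v in s.items()})
ims=[]
for n in("scene","top"):
    p=env.capture(n);pickle.dump(p,open(f"{n}.pkl","wb"))
    cv2.imwrite(f"pics/{n}0.png",p["pixels"][...,::-1])
    print(n,p["fx"],p["cx"],p["cy"],p["dist"],np.round(p["extrinsics"],3).tolist())
    for o in("spacer_center","short_a_center","rack","stand_wide","stand_narrow","tile_wide","jar","vial"):
        r=env.silhouettes(p,o)
        print(o,[(round(d["confidence"],2),np.round(d["bbox"]).tolist(),int(d["mask"].sum())) for d in r][:4])
E
```

```text
{'t': np.float64(0.0), 'joints': array([ 1.218,  0.492,  1.559, -0.   ,  1.092, -0.106]), 'joint_velocities': array([ 0.001, -0.   ,  0.001,  0.001, -0.001, -0.001]), 'joint_efforts': array([ 2.0000e-03, -6.1844e+01, -2.6159e+01, -0.0000e+00,  4.0000e-03,
        0.0000e+00]), 'position': array([152.632, 606.038, 404.109]), 'ee_rot': array([ 0.   ,  0.789,  0.615, -0.   ]), 'contact_force': array([-0.584,  0.086, -0.065]), 'torque': array([-0.014,  0.004,  0.021]), 'width': np.float64(85.62)}
scene 562.4851858677154 331.3921674182754 243.28744384212186 [-0.09287371  0.          0.          0.          0.        ] [[-0.534, 0.526, -0.662, 1370.45], [0.845, 0.353, -0.402, 515.543], [0.022, -0.774, -0.633, 852.978], [0.0, 0.0, 0.0, 1.0]]
spacer_center [(0.96, [228.0, 171.0, 248.0, 212.0], 636)]
short_a_center [(0.75, [234.0, 192.0, 257.0, 218.0], 307), (0.58, [277.0, 230.0, 289.0, 248.0], 208)]
rack [(0.86, [220.0, 205.0, 271.0, 243.0], 985)]
stand_wide [(0.83, [296.0, 235.0, 350.0, 298.0], 2003), (0.49, [276.0, 225.0, 289.0, 244.0], 184), (0.36, [480.0, 259.0, 512.0, 286.0], 545)]
stan
[... 309 characters left out ...]
43 324.3603422897284 240.1355116726235 [-0.08668678  0.          0.          0.          0.        ] [[0.003, -0.983, 0.181, 363.671], [-1.0, -0.003, 0.004, 8.935], [-0.003, -0.181, -0.983, 1231.807], [0.0, 0.0, 0.0, 1.0]]
spacer_center [(0.64, [440.0, 246.0, 458.0, 278.0], 392)]
short_a_center [(0.72, [424.0, 247.0, 439.0, 276.0], 255), (0.54, [127.0, 264.0, 179.0, 305.0], 321), (0.22, [461.0, 291.0, 517.0, 347.0], 1293)]
rack []
stand_wide [(0.72, [303.0, 212.0, 335.0, 260.0], 1315)]
stand_narrow [(0.64, [205.0, 219.0, 241.0, 265.0], 1488)]
tile_wide [(0.54, [314.0, 217.0, 320.0, 252.0], 80)]
jar [(0.72, [303.0, 212.0, 337.0, 262.0], 1372), (0.5, [275.0, 244.0, 289.0, 261.0], 160)]
vial []
```

View pics/scene0.png

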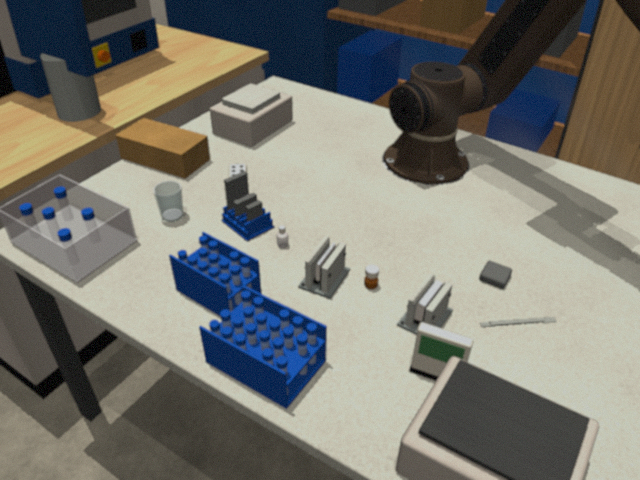

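View pics/top0.png

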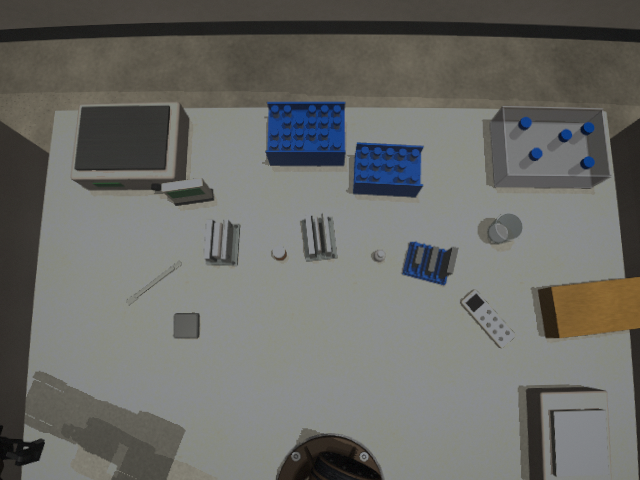

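The scene picture shows the tall spacer in the rack at (237,190), with stands at (324,268) and (427,305). In the top picture the tall spacer is at (450,262), at the rack's right end. The stands are at (320,237) and (222,242), and the vial at (379,255) and jar at (279,254) stand between the pieces. Next I'll enlarge these areas and locate them.

```bash
cat > h.py <<'E'
import numpy as np,cv2
from scipy.spatial.transform import Rotation as R
def KD(p): return np.array([[p["fx"],0,p["cx"]],[0,p["fy"],p["cy"]],[0,0,1.]]),np.array(p["dist"],float)
def px2w(p,uv,z):
    K,D=KD(p);q=cv2.undistortPoints(np.array(uv,float).reshape(-1,1,2),K,D).reshape(-1,2)
    T=np.array(p["extrinsics"]);d=np.c_[q,np.ones(len(q))]@T[:3,:3].T;o=T[:3,3]
    return o+d*((np.broadcast_to(z,len(q))-o[2])/d[:,2])[:,None]
def w2px(p,X):
    K,D=KD(p);T=np.linalg.inv(np.array(p["extrinsics"]))
    return cv2.projectPoints(np.array(X,float).reshape(-1,3),cv2.Rodrigues(T[:3,:3])[0],T[:3,3],K,D)[0].reshape(-1,2)
E
python3 - <<'E'
import pickle,cv2,numpy as np
from h import *
t=pickle.load(open("top.pkl","rb"));s=pickle.load(open("scene.pkl","rb"))
def c(p,x,y,w,h,k): return cv2.resize(p["pixels"][y:y+h,x:x+w,::-1],(w*k,h*k),interpolation=cv2.INTER_CUBIC)
a=np.hstack([c(t,195,205,56,70,5),c(t,290,200,56,70,5)])
a=np.hstack([a,c(t,397,230,48,70,5)])
b=np.hstack([c(s,290,230,66,70,4),c(s,395,268,66,70,4),c(s,215,160,68,70,4)])
w=max(a.shape[1],b.shape[1]);f=lambda i:cv2.copyMakeBorder(i,0,0,0,w-i.shape[1],cv2.BORDER_CONSTANT)
o=np.vstack([f(a[:300]),f(b)]);print(o.shape);cv2.imwrite("pics/crops.png",o)
print(px2w(t,[(450,250),(432,262),(418,258),(427,262),(320,237),(222,242)],[126,81,81,46,80,80]).round())
E
```

```text
(580, 800, 3)
[[ 546. -268.  126.]
 [ 525. -236.   81.]
 [ 534. -204.   81.]
 [ 530. -231.   46.]
 [ 583.   24.   80.]
 [ 571.  253.   80.]]
```

View pics/crops.png

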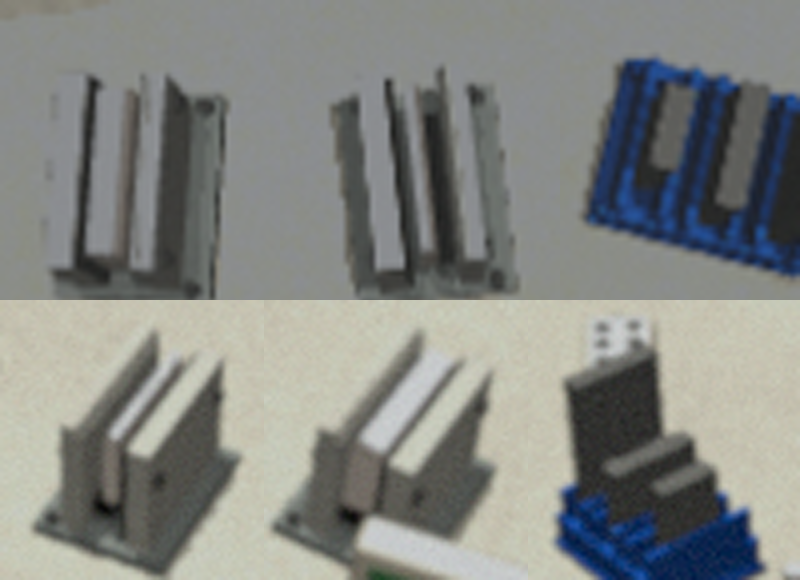

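The left stand in the top view, near (571,253), has the thick plate, so it is the narrow one. The middle stand, near (583,24), has the thin plate and is the wide one. The tall spacer is in the rack's far -y slot. I'll move the wrist camera over the wide stand.

```bash
python3 -m pendant '[[0,[-0.78,0.9,0],[0,0,0]],[0,[-0.78,0.9,0],[0,0,0]],[0,[-0.78,0.9,0],[0,0,0]],[0,[-0.78,0.9,0],[0,0,0]],[0,[-0.78,0.9,0],[0,0,0]],[0,[-0.78,0.9,0],[0,0,0]],[0,[-0.78,0.9,0],[0,0,0]],[0,[-0.78,0.9,0],[0,0,0]],[0,[-0.78,0.9,0],[0,0,0]],[0,[-0.78,0.9,0],[0,0,0]]]'
python3 -m pendant '[[0,[-0.78,0.9,0],[0,0,0]],[0,[-0.78,0.9,0],[0,0,0]],[0,[-0.78,0.9,0],[0,0,0]],[0,[-0.78,0.9,0],[0,0,0]],[0,[-0.78,0.9,0],[0,0,0]],[0,[-0.78,0.9,0],[0,0,0]],[0,[-0.78,0.9,0],[0,0,0]],[0,[-0.78,0.9,0],[0,0,0]],[0,[-0.78,0.9,0],[0,0,0]],[0,[-0.78,0.9,0],[0,0,0]]]'
python3 - <<'E'
from cell import env
import numpy as np
from h import *
p=env.capture("wrist");s=env.observe()
Rt=R.from_quat(np.roll(s["ee_rot"],-1)).as_matrix();T=np.array(p["extrinsics"])
print(Rt.round(3),(Rt.T@(T[:3,3]-s["position"])).round(1),(Rt.T@T[:3,:3]).round(3),p["fx"],p["dist"],s["joints"].round(3))
print(w2px(p,[(583,24,80),(530,-231,46),(546,-268,126)]).round())
E
```

```text
t: 1.9
position: [288.5, 411.5, 404.6]
ee_rot: [-0.0, 0.788, 0.615, -0.0]
contact_force: [-1.1, -0.0, -0.2]
width: 85.2
t: 2.9
position: [425.0, 216.4, 404.7]
ee_rot: [-0.0, 0.788, 0.615, 0.0]
contact_force: [-0.1, 0.8, 0.4]
width: 85.5
[[ 0.243  0.97   0.   ]
 [ 0.97  -0.243  0.   ]
 [ 0.     0.    -1.   ]] [ -0.7 -67.6  30.5] [[ 1.     0.001  0.   ]
 [-0.001  0.964  0.267]
 [-0.    -0.267  0.964]] 334.07394715099264 [-0.00337599  0.          0.          0.          0.        ] [ 0.332  0.281  1.909  0.     0.951 -0.994]
[[ 175.  406.]
 [ -34.  391.]
 [-142.  471.]]
```

```bash
python3 -m pendant '[[0,[-0.75,0.96,0.3],[0,0,0]],[0,[-0.75,0.96,0.3],[0,0,0]],[0,[-0.75,0.96,0.3],[0,0,0]],[0,[-0.75,0.96,0.3],[0,0,0]],[0,[-0.75,0.96,0.3],[0,0,0]],[0,[-0.75,0.96,0.3],[0,0,0]],[0,[-0.75,0.96,0.3],[0,0,0]],[0,[-0.75,0.96,0.3],[0,0,0]],[0,[-0.75,0.96,0.3],[0,0,0]],[0,[-0.75,0.96,0.3],[0,0,0]]]'
python3 - <<'E'
from cell import env
import cv2,pickle,numpy as np
from h import *
p=env.capture("wrist");pickle.dump(p,open("w1.pkl","wb"))
print(np.round(p["extrinsics"],2).tolist())
print(w2px(p,[(583,24,80)]).round())
for o in("stand_wide","tile_wide"):
    print(o,[(round(d["confidence"],2),np.round(d["bbox"]).tolist()) for d in env.silhouettes(p,o)][:3])
c=w2px(p,[(583,24,60)])[0].astype(int);print(c)
x,y=c[0]-100,max(0,min(c[1]-75,330));print("crop",x,y)
cv2.imwrite("pics/w1.png",cv2.resize(p["pixels"][y:y+150,x:x+200,::-1],None,fx=4,fy=4,interpolation=cv2.INTER_CUBIC))
E
```

```text
t: 3.95
position: [574.6, 24.3, 345.3]
ee_rot: [0.0, 0.788, 0.615, 0.0]
contact_force: [-0.3, -1.2, 0.6]
width: 85.5
[[0.24, 0.93, 0.26, 509.01], [0.97, -0.23, -0.06, 39.85], [0.0, 0.27, -0.96, 314.78], [0.0, 0.0, 0.0, 1.0]]
[[317. 252.]]
stand_wide [(0.94, [263.0, 171.0, 377.0, 327.0])]
tile_wide [(0.77, [302.0, 202.0, 350.0, 307.0])]
[317 243]
crop 217 168
```

View pics/w1.png

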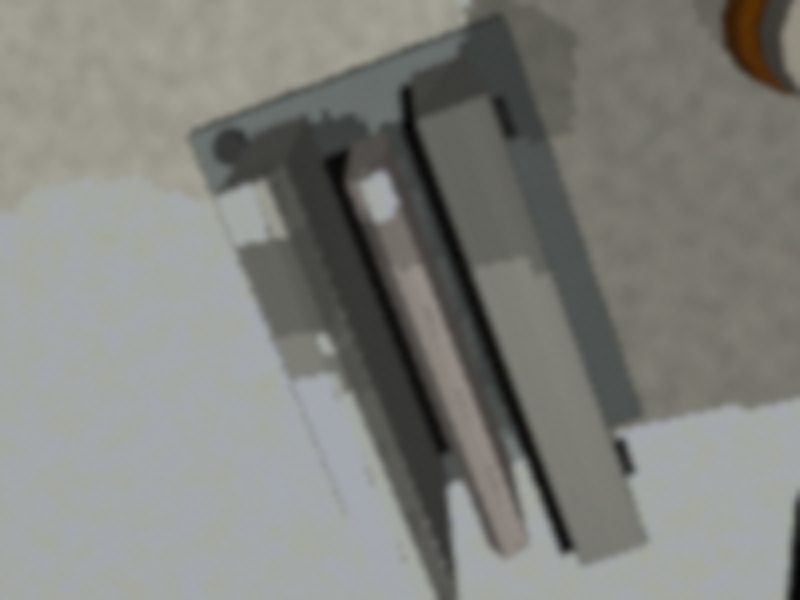

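The picture shows the stand seen from the robot side. The bar is on the left (-y), with the black foot strip at (390,300). The thin plate runs from (380,170) to (512,550), and the black seal and backing are on the right (+y). So the gap's y axis points to world +y. I'll fit its pose with a model overlay.

```bash
cat > fit.py <<'E'
import pickle,cv2,numpy as np,sys
from h import *
p=pickle.load(open("w1.pkl","rb"))
cr=lambda a:(np.array(a,float)+.5)/4-.5+np.array([217,168])
a,b=px2w(p,cr([(395,168),(525,545)]),78)   # plate back-top edge
d=b-a;yaw=np.arctan2(d[1],d[0]);print("plate len",np.hypot(*d[:2]).round(1),"yaw",np.degrees(yaw).round(1))
c0=px2w(p,cr([(420,120),(580,562)]),80);e=c0[1]-c0[0];print("backing len",np.hypot(*e[:2]).round(1),np.degrees(np.arctan2(e[1],e[0])).round(1))
b0=px2w(p,cr([(190,132),(500,15),(640,415)]),5);print("base",np.linalg.norm(np.diff(b0,axis=0),axis=1).round(1),np.degrees(np.arctan2(*(b0[2]-b0[1])[1::-1])).round(1))
n=np.array([-np.sin(yaw),np.cos(yaw)])
o=(a+b)[:2]/2-10.1*n;print("origin",o.round(1))
if len(sys.argv)>1: o=np.array([float(sys.argv[1]),float(sys.argv[2])]);yaw=np.radians(float(sys.argv[3]))
u=np.array([np.cos(yaw),np.sin(yaw)]);n=np.array([-u[1],u[0]])
W=lambda L:np.array([[*(o+x*u+y*n),z] for x,y,z in L])
print("backing y",((c0[:,:2]-o)@n).round(1),((c0[:,:2]-o)@u).round(1),"base xy",((b0[:,:2]-o)@u).round(1),((b0[:,:2]-o)@n).round(1))
x0,y0=217,168
im=cv2.resize(p["pixels"][y0:y0+150,x0:x0+200,::-1],None,fx=4,fy=4,interpolation=cv2.INTER_CUBIC)
im=cv2.convertScaleAbs(im,alpha=1.3)
def dr(L,c):
    q=((w2px(p,W(L))-[x0,y0]+.5)*4).round().astype(int);cv2.polylines(im,[q.reshape(-1,1,2)],False,c,1)
dr([(-40,5.1,78),(40,5.1,78),(40,10.1,78),(-40,10.1,78),(-40,5.1,78)],(0,0,255))
dr([(-40,2.1,70),(40,2.1,70)],(0,128,255))
dr([(-47,-10.1,81),(47,-10.1,81)],(0,255,0));dr([(-47,-7.1,73),(47,-7.1,73)],(255,255,0))
dr([(-37,-8.5,24),(37,-8.5,24),(37,3.5,24),(-37,3.5,24),(-37,-8.5,24)],(255,0,255))
cv2.imwrite("pics/fit.png",im)
E
python3 fit.py
```

```text
plate len 78.6 yaw 4.8
backing len 91.6 6.1
base [ 76.6 104.1] 6.7
origin [592.6  23.4]
backing y [17.2 19.2] [-46.4  45.2] base xy [-49.7 -51.9  52.1] [-36.6  40.   43.4]
```

View pics/fit.png

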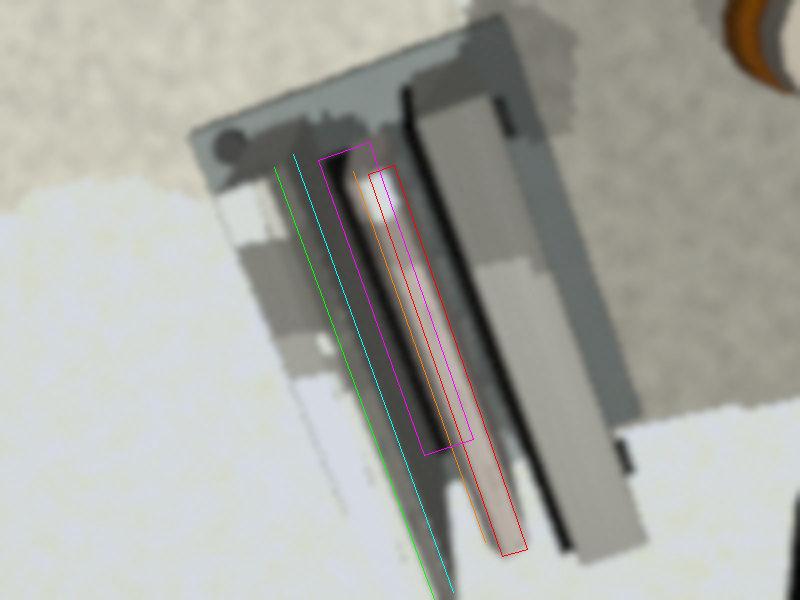

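The fit agrees with the given sizes: plate 78.6 against 80 mm, base 104 x 77, base centre within 0.5 mm. The wide stand is at about (592.5, 23.4) with yaw about 6°. Next, over the rack.

```bash
python3 -m pendant '[[0,[-1,0.12,0],[0,0,0]],[0,[-1,0.12,0],[0,0,0]],[0,[-1,0.12,0],[0,0,0]],[0,[-1,0.12,0],[0,0,0]],[0,[-1,0.12,0],[0,0,0]],[0,[-1,0.12,0],[0,0,0]],[0,[-1,0.12,0],[0,0,0]],[0,[-1,0.12,0],[0,0,0]],[0,[-1,0.12,0],[0,0,0]],[0,[-1,0.12,0],[0,0,0]]]'
python3 - <<'E'
from cell import env
import cv2,pickle,numpy as np
from h import *
p=env.capture("wrist");pickle.dump(p,open("w2.pkl","wb"))
for o in("spacer_center","short_a_center","rack","vial"):
    print(o,[(round(d["confidence"],2),np.round(d["bbox"]).tolist()) for d in env.silhouettes(p,o)][:3])
c=w2px(p,[(535,-250,80)])[0].astype(int);print(c)
x,y=max(0,c[0]-130),max(0,min(c[1]-75,280));print("crop",x,y)
cv2.imwrite("pics/w2.png",cv2.resize(p["pixels"][y:y+200,x:x+266,::-1],None,fx=3,fy=3,interpolation=cv2.INTER_CUBIC))
E
```

```text
t: 5.1
position: [549.7, -175.7, 344.8]
ee_rot: [0.0, 0.788, 0.615, 0.0]
contact_force: [0.6, 0.2, 0.5]
width: 85.4
spacer_center [(0.84, [132.0, 189.0, 206.0, 306.0]), (0.62, [0.0, 306.0, 126.0, 394.0])]
short_a_center [(0.8, [210.0, 184.0, 240.0, 280.0]), (0.53, [554.0, 172.0, 612.0, 277.0])]
rack [(0.67, [174.0, 171.0, 301.0, 269.0]), (0.66, [478.0, 142.0, 640.0, 297.0])]
vial [(0.86, [358.0, 189.0, 394.0, 225.0]), (0.26, [622.0, 128.0, 636.0, 162.0])]
[211 246]
crop 81 171
```

View pics/w2.png

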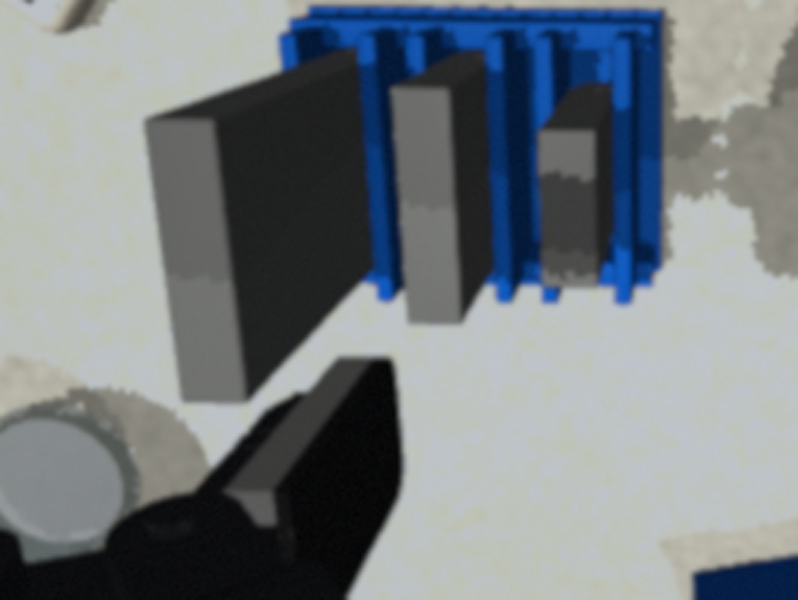

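The tall spacer's top face has corners at crop (147,120), (215,118), (247,402) and (183,402). The shorts are at (430,205) and (568,205). The finger at (330,430) is clear of everything. I'll compute the spacer pose.

Run:
```python
import pickle
from h import *
p=pickle.load(open("w2.pkl","rb"));t=pickle.load(open("top.pkl","rb"))
cr=lambda a:(np.array(a,float)+.5)/3-.5+np.array([81,171])
def rep(n,c,z):
    q=px2w(p,cr(c),z)[:,:2];l=(q[3]+q[2]-q[0]-q[1])/2
    print(n,"centre",q.mean(0).round(1),"len",np.hypot(*l).round(1),"yaw",np.degrees(np.arctan2(l[1],l[0])).round(1),"wid",np.linalg.norm(q[1]-q[0]).round(1),np.linalg.norm(q[3]-q[2]).round(1));return q.mean(0)
a=rep("tall",[(147,120),(215,118),(247,402),(183,402)],126)
b=rep("A",[(393,88),(450,85),(463,322),(410,322)],81)
c=rep("B",[(540,130),(596,128),(600,285),(543,285)],81)
r=px2w(p,cr([(360,33),(382,33),(395,297),(378,297)]),46);print("rib",r.round(1))
print("back/base edge",px2w(p,cr([(283,37),(655,40),(660,280)]),46).round(1))
l=(r[2]+r[3]-r[0]-r[1])/2;print(np.degrees(np.arctan2(l[1],l[0])))
print("dist",np.linalg.norm(a-b),np.linalg.norm(b-c),"top-cam of est",w2px(t,[[*a,126],[*b,81],[*c,81]]).round(1))
```

```text
tall centre [ 523.4 -272.5] len 59.3 yaw -15.2 wid 13.1 13.2
A centre [ 532.4 -239.7] len 59.2 yaw -14.6 wid 13.4 13.3
B centre [ 540.8 -206.7] len 39.2 yaw -14.8 wid 13.3 14.1
rib [[ 489.2 -254.4   46. ]
 [ 490.6 -248.7   46. ]
 [ 562.5 -269.3   46. ]
 [ 561.3 -274.    46. ]]
back/base edge [[ 485.2 -274.6   46. ]
 [ 510.  -178.8   46. ]
 [ 575.8 -194.7   46. ]]
-15.643286577350294
dist 34.08726396190094 34.017005980480214 top-cam of est [[452.4 259.9]
 [433.4 258.8]
 [419.2 255.2]]
```

Everything is consistent: spacing is 34.1 and 34.0 mm, lengths 59.3, 59.2 and 39.2 mm, and yaw -15°. I'll move over the tall spacer and descend with the tips at about z = 92.

```bash
python3 -m pendant '[[0,[-0.25,-0.005,0],[0,0,0.015]],[0,[-0.5,-0.01,0],[0,0,0.015]],[0,[-0.5,-0.01,0],[0,0,0.015]],[0,[-0.5,-0.01,0.05],[0,0,0.015]],[0,[-0.5,-0.01,0.15],[0,0,0.015]],[0,[-0.5,-0.01,0.25],[0,0,0.015]],[0,[-0.5,-0.01,0.33],[0,0,0.015]],[0,[-0.5,-0.01,0.4],[0,0,0.015]],[0,[-0.5,-0.01,0.4],[0,0,0.015]],[0,[-0.5,-0.01,0.4],[0,0,0.015]]]'
python3 - <<'E'
from cell import env
import cv2,pickle,numpy as np
p=env.capture("wrist");print(env.observe()["position"],env.observe()["contact_force"])
cv2.imwrite("pics/w3.png",p["pixels"][...,::-1])
E
```

```text
t: 6.35
position: [523.4, -272.6, 264.6]
ee_rot: [-0.0, 0.793, 0.609, 0.0]
contact_force: [-0.2, -0.4, 0.4]
width: 85.4
[ 523.41521009 -272.77448488  265.11387103] [ 0.76102655 -0.62037587  1.07394338]
```

View pics/w3.png

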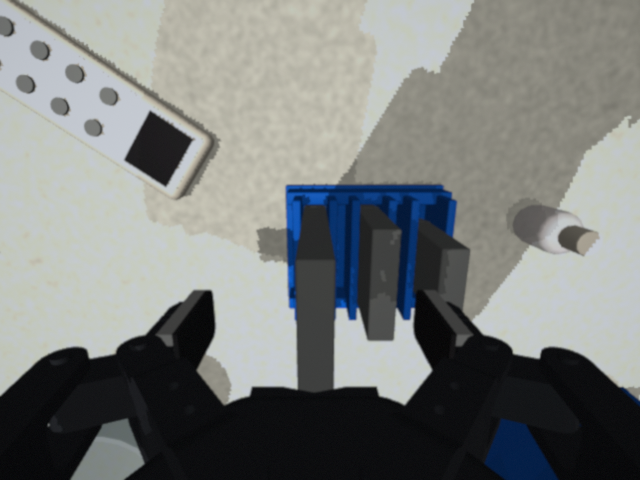

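The spacer's top, at (316,320), lies midway between the fingers at 212 and 415, and is aligned. Closing.

```bash
python3 -m pendant '[[255,[0,0,0],[0,0,0]],[255,[0,0,0],[0,0,0]],[255,[0,0,0],[0,0,0]],[255,[0,0,0],[0,0,0]],[255,[0,0,0],[0,0,0]],[255,[0,0,0],[0,0,0]],[255,[0,0,0],[0,0,0]],[255,[0,0,0],[0,0,0]],[255,[0,0,0],[0,0,0]],[255,[0,0,0],[0,0,0]]]'
```

```text
t: 7.4
position: [523.2, -273.1, 264.9]
ee_rot: [0.0, 0.794, 0.608, 0.0]
contact_force: [-0.4, 1.4, 5.7]
width: 13.5
```

Gripped at 13.5 mm. Lifting straight up 120 mm.

```bash
python3 -m pendant '[[255,[0,0,-0.02],[0,0,0]],[255,[0,0,-0.06],[0,0,0]],[255,[0,0,-0.12],[0,0,0]],[255,[0,0,-0.19],[0,0,0]],[255,[0,0,-0.27],[0,0,0]],[255,[0,0,-0.36],[0,0,0]],[255,[0,0,-0.46],[0,0,0]],[255,[0,0,-0.56],[0,0,0]],[255,[0,0,-0.6],[0,0,0]],[255,[0,0,-0.6],[0,0,0]]]'
python3 - <<'E'
from cell import env
import cv2,pickle,numpy as np
p=env.capture("wrist");s=env.observe();print(s["position"],s["joints"].round(3))
cv2.imwrite("pics/w4.png",p["pixels"][...,::-1])
x=s["ee_rot"];T=np.array([592.6,23.4])-s["position"][:2]
from h import *
Rt=R.from_quat(np.roll(x,-1)).as_matrix();print(Rt.round(4),(Rt[:2,:2].T@T).round(1))
E
```

```text
t: 8.4
position: [523.0, -273.0, 386.2]
ee_rot: [0.001, 0.794, 0.609, 0.0]
contact_force: [0.4, -0.4, -1.9]
width: 13.3
[ 522.92679097 -272.96452824  385.02591149] [-0.593  0.461  1.671  0.     1.008 -1.901]
[[ 2.596e-01  9.657e-01  7.000e-04]
 [ 9.657e-01 -2.596e-01 -3.000e-04]
 [-1.000e-04  8.000e-04 -1.000e+00]] [304.3  -9.6]
```

View pics/w4.png

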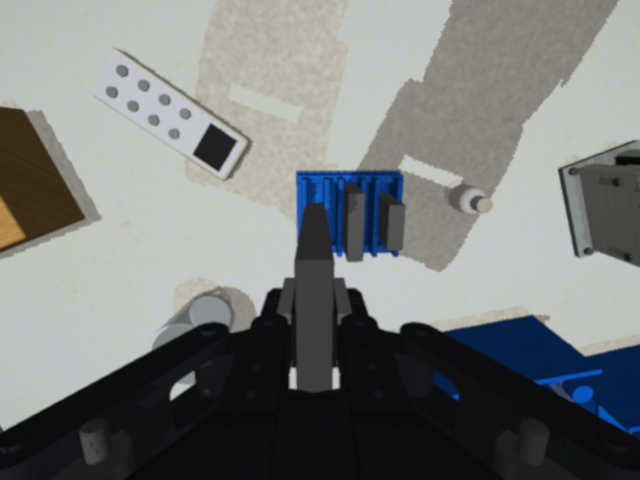

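The spacer hangs upright and centred at (315,300), and the two shorts stayed at (355,222) and (392,222). I'll move towards the wide stand, turning 21°.

```bash
python3 -m pendant '[[255,[0.12,0,0],[0,0,-0.05]],[255,[0.3,-0.01,0],[0,0,-0.1]],[255,[0.5,-0.02,0],[0,0,-0.2]],[255,[0.7,-0.02,0],[0,0,-0.3]],[255,[0.85,-0.03,0],[0,0,-0.35]],[255,[0.95,-0.03,0],[0,0,-0.35]],[255,[1,-0.03,0],[0,0,-0.35]],[255,[1,-0.03,0],[0,0,-0.35]],[255,[1,-0.03,0],[0,0,-0.35]],[255,[1,-0.03,0],[0,0,-0.35]]]'
cat > go.py <<'E'
from cell import env
from h import *
import sys
X,Y,YAW=592.6,23.4,np.radians(6)
def st():
    s=env.observe();Rt=R.from_quat(np.roll(s["ee_rot"],-1)).as_matrix()
    u=np.array([np.cos(YAW),np.sin(YAW)]);n=np.array([-u[1],u[0]]);d=s["position"][:2]-[X,Y]
    print("t",s["t"],"z",s["position"][2].round(1),"stand-frame xy",(d@u).round(2),(d@n).round(2),"toolx yaw",np.degrees(np.arctan2(Rt[1,0],Rt[0,0])).round(2),"tilt",Rt[2].round(4),"w",s["width"].round(1))
    F=np.array(s["contact_force"]);print("F stand",(F[:2]@u).round(1),(F[:2]@n).round(1),F[2].round(1),"need tool (to y=-1.5)",((Rt[:2,:2].T@(np.array([X,Y])-1.5*n-s["position"][:2]))/200).round(4))
    return s
E
python3 -c "from go import *;st()"
```

```text
t: 9.45
position: [569.1, -79.4, 384.5]
ee_rot: [-0.0, 0.67, 0.743, -0.0]
contact_force: [-0.2, -0.4, -2.0]
width: 13.3Traceback (most recent call last):
  File "<string>", line 1, in <module>
    from go import *;st()
                     ~~^^
  File "go.py", line 8, in st
    print("t",s["t"],"z",s["position"][2].round(1),"stand-frame xy",(d@u).round(2),(d@n).round(2),"toolx yaw",np.degrees(np.arctan2(Rt[1,0],Rt[0,0])).round(2),"tilt",Rt[2].round(4),"w",s["width"].round(1))
                                                                                                                                                                                         ^^^^^^^^^^^^^^^^
AttributeError: 'float' object has no attribute 'round'
```

```bash
sed -i 's/s\["width"\].round(1)/round(float(s["width"]),1)/' go.py; python3 -c "from go import *;st()"
```

```text
t 9.45 z 384.5 stand-frame xy -34.14 -99.75 toolx yaw 95.89 tilt [ 1.e-04 -4.e-04 -1.e+00] w 13.3
F stand -0.2 -0.4 -2.0 need tool (to y=-1.5) [0.4916 0.1698]
```

```bash
python3 -m pendant '[[255,[0.12,0.04,0],[0,0,0]],[255,[0.25,0.09,0],[0,0,0]],[255,[0.38,0.13,0],[0,0,0]],[255,[0.46,0.16,0],[0,0,0]],[255,[0.492,0.17,0],[0,0,0]],[255,[0.492,0.17,0.05],[0,0,0]],[255,[0.492,0.17,0.1],[0,0,0]],[255,[0.492,0.17,0.15],[0,0,0]],[255,[0.492,0.17,0.15],[0,0,0]],[255,[0.492,0.17,0.15],[0,0,0]]]'
python3 - <<'E'
from go import *
import cv2,pickle
p=env.capture("wrist");pickle.dump(p,open("w5.pkl","wb"));st()
im=p["pixels"][150:350,190:450,::-1]
cv2.imwrite("pics/w5.png",cv2.convertScaleAbs(cv2.resize(im,None,fx=3,fy=3,interpolation=cv2.INTER_CUBIC),alpha=1.5))
E
```

```text
t: 10.45
position: [592.9, 22.5, 354.3]
ee_rot: [-0.0, 0.67, 0.743, -0.0]
contact_force: [-0.1, -0.2, -1.6]
width: 13.2
t 10.5 z 354.7 stand-frame xy 0.25 -0.79 toolx yaw 95.93 tilt [ 1.e-04  0.e+00 -1.e+00] w 13.2
F stand 0.0 0.0 -0.7 need tool (to y=-1.5) [-0.0035 -0.0012]
```

View pics/w5.png

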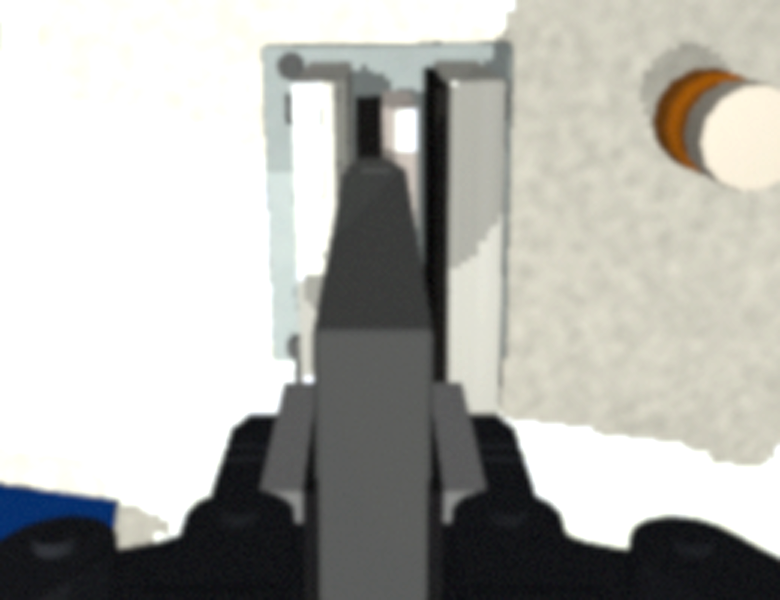

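The picture shows the spacer lined up with the gap. The foot at (376,168) is centred just right of mid-gap (367), between the bar face (350) and the plate (385), close to y ≈ 0 in the stand frame. I'll descend slowly, with a slight shift towards the bar.

```bash
python3 -m pendant '[[255,[-0.003,0,0.02],[0,0,0]],[255,[-0.003,0,0.04],[0,0,0]],[255,[-0.003,0,0.06],[0,0,0]],[255,[-0.003,0,0.08],[0,0,0]],[255,[-0.003,0,0.1],[0,0,0]],[255,[-0.003,0,0.12],[0,0,0]],[255,[-0.003,0,0.135],[0,0,0]],[255,[-0.003,0,0.15],[0,0,0]],[255,[-0.003,0,0.165],[0,0,0]],[255,[-0.003,0,0.165],[0,0,0]]]'
python3 -c "from go import *;st()"
```

```text
t: 11.5
position: [592.9, 22.4, 321.4]
ee_rot: [-0.0, 0.669, 0.743, -0.0]
contact_force: [1.2, -1.1, -1.9]
width: 13.3
t 11.5 z 321.4 stand-frame xy 0.21 -1.01 toolx yaw 95.97 tilt [ 0.e+00 -1.e-04 -1.e+00] w 13.3
F stand 1.1 -1.2 -1.9 need tool (to y=-1.5) [-0.0024 -0.001 ]
```

```bash
python3 -m pendant '[[255,[0,0,0.01],[0,0,0]],[255,[0,0,0.02],[0,0,0]],[255,[0,0,0.03],[0,0,0]],[255,[0,0,0.04],[0,0,0]],[255,[0,0,0.05],[0,0,0]],[255,[0,0,0.06],[0,0,0]],[255,[0,0,0.07],[0,0,0]],[255,[0,0,0.08],[0,0,0]],[255,[0,0,0.09],[0,0,0]],[255,[0,0,0.09],[0,0,0]]]'
python3 -c "from go import *;st()"
```

```text
t: 12.5
position: [592.8, 22.8, 303.2]
ee_rot: [-0.0, 0.669, 0.743, 0.0]
contact_force: [-0.0, 6.3, -0.5]
width: 13.1
t 12.5 z 303.2 stand-frame xy 0.1 -0.64 toolx yaw 95.97 tilt [ 7.e-04 -6.e-04 -1.e+00] w 13.1
F stand 0.6 6.3 -0.5 need tool (to y=-1.5) [-0.0043 -0.0005]
```

The bar pushes at 6 N towards +y. I'll ease 0.8 mm towards the plate and continue.

```bash
python3 -m pendant '[[255,[0.004,0,0],[0,0,0]],[255,[0.004,0,0.01],[0,0,0]],[255,[0.004,0,0.02],[0,0,0]],[255,[0.004,0,0.03],[0,0,0]],[255,[0.004,0,0.04],[0,0,0]],[255,[0.004,0,0.05],[0,0,0]],[255,[0.004,0,0.06],[0,0,0]],[255,[0.004,0,0.07],[0,0,0]],[255,[0.004,0,0.08],[0,0,0]],[255,[0.004,0,0.08],[0,0,0]]]'
python3 -c "from go import *;st()"
```

```text
t: 13.5
position: [592.8, 23.2, 287.3]
ee_rot: [-0.0, 0.669, 0.743, -0.0]
contact_force: [1.5, 2.0, -0.8]
width: 13.3
t 13.5 z 287.3 stand-frame xy 0.22 -0.2 toolx yaw 95.96 tilt [ 1.e-04 -1.e-04 -1.e+00] w 13.3
F stand 1.7 1.8 -0.8 need tool (to y=-1.5) [-0.0065 -0.0011]
```

```bash
python3 -m pendant '[[255,[0,0,0.005],[0,0,0]],[255,[0,0,0.01],[0,0,0]],[255,[0,0,0.015],[0,0,0]],[255,[0,0,0.02],[0,0,0]],[255,[0,0,0.025],[0,0,0]],[255,[0,0,0.03],[0,0,0]],[255,[0,0,0.035],[0,0,0]],[255,[0,0,0.04],[0,0,0]],[255,[0,0,0.045],[0,0,0]],[255,[0,0,0.045],[0,0,0]]]'
python3 -c "from go import *;st()"
```

```text
t: 14.5
position: [592.9, 23.3, 279.1]
ee_rot: [0.0, 0.669, 0.743, 0.0]
contact_force: [-1.5, 4.1, 9.5]
width: 13.2
t 14.5 z 279.1 stand-frame xy 0.24 -0.14 toolx yaw 95.96 tilt [-0.e+00  7.e-04 -1.e+00] w 13.2
F stand -1.0 4.2 9.5 need tool (to y=-1.5) [-0.0068 -0.0012]
```

Now on the spring at 9.5 N. I'll press on until the stop shows as a stiff force rise.

```bash
python3 -m pendant '[[255,[0.001,0,0.002],[0,0,0]],[255,[0.001,0,0.004],[0,0,0]],[255,[0.001,0,0.006],[0,0,0]],[255,[0.001,0,0.006],[0,0,0]],[255,[0.001,0,0.006],[0,0,0]],[255,[0.001,0,0.006],[0,0,0]],[255,[0.001,0,0.006],[0,0,0]],[255,[0.001,0,0.006],[0,0,0]],[255,[0.001,0,0.006],[0,0,0]],[255,[0.001,0,0.006],[0,0,0]]]'
python3 -c "from go import *;st()"
python3 -m pendant '[[255,[0,0,0.002],[0,0,0]],[255,[0,0,0.004],[0,0,0]],[255,[0,0,0.006],[0,0,0]],[255,[0,0,0.006],[0,0,0]],[255,[0,0,0.006],[0,0,0]],[255,[0,0,0.006],[0,0,0]],[255,[0,0,0.006],[0,0,0]],[255,[0,0,0.006],[0,0,0]],[255,[0,0,0.006],[0,0,0]],[255,[0,0,0.006],[0,0,0]]]'
python3 -c "from go import *;st()"
```

```text
t: 15.5
position: [592.8, 23.4, 278.1]
ee_rot: [0.0, 0.669, 0.743, 0.0]
contact_force: [-1.9, 1.7, 10.9]
width: 13.2
t 15.5 z 278.1 stand-frame xy 0.24 -0.04 toolx yaw 95.97 tilt [-2.e-04  9.e-04 -1.e+00] w 13.2
F stand -1.7 1.9 10.9 need tool (to y=-1.5) [-0.0073 -0.0012]
t: 16.5
position: [592.9, 23.4, 277.1]
ee_rot: [0.0, 0.669, 0.743, 0.0]
contact_force: [-2.2, 3.1, 12.8]
width: 13.3
t 16.5 z 277.1 stand-frame xy 0.26 -0.02 toolx yaw 95.97 tilt [-2.e-04  1.e-03 -1.e+00] w 13.3
F stand -1.9 3.3 12.8 need tool (to y=-1.5) [-0.0074 -0.0013]
```

```bash
python3 -m pendant '[[255,[0,0,0.002],[0,0,0]],[255,[0,0,0.004],[0,0,0]],[255,[0,0,0.005],[0,0,0]],[255,[0,0,0.005],[0,0,0]],[255,[0,0,0.005],[0,0,0]],[255,[0,0,0.005],[0,0,0]],[255,[0,0,0.005],[0,0,0]],[255,[0,0,0.005],[0,0,0]],[255,[0,0,0.005],[0,0,0]],[255,[0,0,0.005],[0,0,0]]]'
python3 -c "from go import *;st()"
python3 -m pendant '[[255,[0,0,0.002],[0,0,0]],[255,[0,0,0.004],[0,0,0]],[255,[0,0,0.005],[0,0,0]],[255,[0,0,0.005],[0,0,0]],[255,[0,0,0.005],[0,0,0]],[255,[0,0,0.005],[0,0,0]],[255,[0,0,0.005],[0,0,0]],[255,[0,0,0.005],[0,0,0]],[255,[0,0,0.005],[0,0,0]],[255,[0,0,0.005],[0,0,0]]]'
python3 -c "from go import *;st()"
```

```text
t: 17.5
position: [592.9, 23.4, 276.8]
ee_rot: [0.001, 0.669, 0.743, 0.0]
contact_force: [-3.0, 2.3, 20.0]
width: 13.5
t 17.5 z 276.8 stand-frame xy 0.26 -0.02 toolx yaw 95.97 tilt [-3.0e-04  1.6e-03 -1.0e+00] w 13.5
F stand -2.7 2.6 20.0 need tool (to y=-1.5) [-0.0074 -0.0013]
t: 18.5
position: [592.8, 23.4, 276.7]
ee_rot: [0.001, 0.669, 0.743, 0.001]
contact_force: [-6.2, 2.5, 28.7]
width: 13.2
t 18.5 z 276.7 stand-frame xy 0.25 -0.02 toolx yaw 95.97 tilt [-5.0e-04  2.5e-03 -1.0e+00] w 13.2
F stand -5.9 3.2 28.7 need tool (to y=-1.5) [-0.0074 -0.0012]
```

The stop is reached. The force jumped from 13 to 29 N with no further travel, and TCP z = 276.7 against 277 expected for home. Checking visually.

Run:
```python
from go import *
import cv2
w=env.capture("wrist");s=env.capture("scene");st()
a=cv2.resize(w["pixels"][100:360,190:450,::-1],(560,560),interpolation=cv2.INTER_CUBIC)
b=cv2.resize(s["pixels"][130:330,220:420,::-1][:, :85],(238,560),interpolation=cv2.INTER_CUBIC)
b=cv2.resize(s["pixels"][150:390,215:317,::-1],(238,560)) if 0 else b
c=cv2.resize(s["pixels"][200:320,280:331+0,::-1],(238,560),interpolation=cv2.INTER_CUBIC)
c=cv2.resize(s["pixels"][215:311,292:352,::-1],(240,384),interpolation=cv2.INTER_CUBIC)
o=np.zeros((560,800,3),np.uint8);o[:,:560]=cv2.convertScaleAbs(a,alpha=1.5);o[:384,560:]=c
cv2.imwrite("pics/end.png",o)
```

```text
t 18.6 z 276.7 stand-frame xy 0.24 0.01 toolx yaw 95.97 tilt [-5.0e-04  2.4e-03 -1.0e+00] w 13.4
F stand -6.1 2.8 29.0 need tool (to y=-1.5) [-0.0076 -0.0012]
```

View pics/end.png

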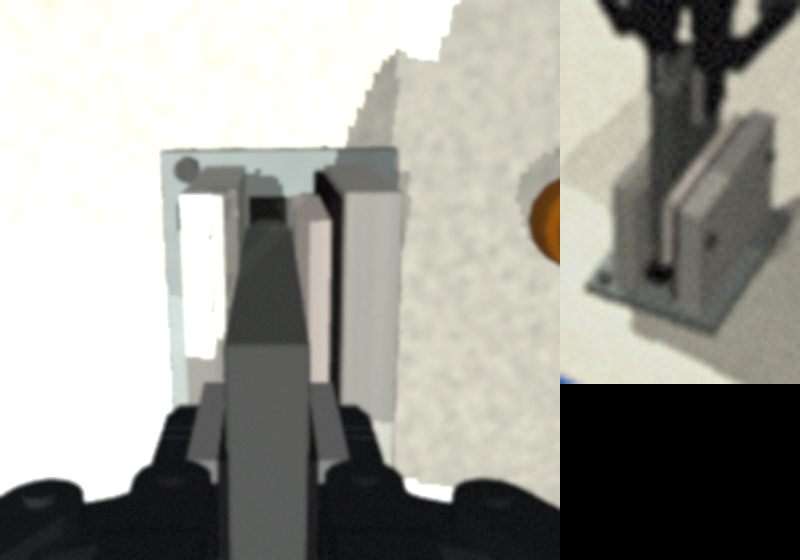

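The spacer sits in the gap and the plate's back (330) touches the black seal (330–340), with no gap left. The foot strip is below, at (267,210). Handing in.

```bash
python3 -c "from cell import env;print(env.hand_in());print(env.observe()['position'],env.observe()['contact_force'])"
```

```text
the job is handed in; nothing more can be done
None
the job is handed in; nothing more can be done
```

The tall spacer is fully home in the wide-gap stand, still gripped and pressed onto the foot strip, and I handed the job in at about 18.6 s. I lifted it straight up out of the rack and slid it down tapered foot first. I did not touch the narrow-gap stand.

Last checks before handing in:
- **Foot strip:** pushing further raised the force from 13 to 29 N with almost no extra travel, so the strip is on its stop. TCP z was 276.7 mm, against about 277 mm expected for home.
- **Position:** about 0.2 mm off centre along the gap and 0.0 mm across it. The yaw matched the stand.
- **Grip and side forces:** the grip opening read 13.4 mm. The sideways force from the stand was about 3 N across the gap and 6 N along it.
- **Ceramic plate:** the wrist picture shows it against its black seal with no visible gap.
- **Other objects:** the two short spacers stayed in the rack when I lifted the tall one. I did not check the loose items (vial, jar and the rest) individually at the end, but the only contact readings came from the grasp and the insertion.

No check failed. Small disagreements were the plate-edge fit giving the stand 4.8° of yaw, against 6 to 6.7° from the backing and base (I used 6°). I also had to ease 0.8 mm sideways partway down, when the bar pushed back at 6 N.

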